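Re-aim the nail header in its screw clamp

TASK

Two screw clamps stand on the bench; take the one that holds the nail header, the bar with a bored eye at one end. Back its T-handled screw off just enough to free the header (about an eighth of a turn, and less than a quarter turn), swing the header round until its eye sits straight over the bored collar of the clamp's base, then screw the T-handle fully tight again and let go.

Things in the scene. Friction and masses are not known exactly. Their poses are not given: they have to be found in the camera images.
- clamp_screw (a joint): Angle of the header clamp's screw (rad): 0 = fully tight, at a firm stop; grows as it is backed off, counter-clockwise seen from above. Starts tight (0 to 0.05), stays where it is left, turns with 0.1 to 0.3 Nm, so turn it a little past 0 when tightening, as the handle gives in the grip. The tight clamp grips the header by friction, less and less up to about 0.45; above 0.5 the header is free.
- screw_grip (a point): Middle of the screw's T-handle, a level flat-sided iron bar 80 mm long, 12 mm thick, 22 mm tall (86 to 108 mm above the bench), its two arms free below. The point lies on the vertical screw axis, 97 mm above the bench. y runs along the bar, x across it, z up; turns with the screw. The neighbouring clamp has the same base and T-handle but holds a domed round stake: not that one.
- header (a joint): Angle of the nail header about its vertical pivot (rad), positive counter-clockwise seen from above; 0 = in line with the clamp's base, eye centred over the bored collar, pointing away from the screw. Starts at 0.75 to 1.3, so turn it clockwise. Once freed it turns with 0.1 Nm, stays where it is left and cannot be lifted.
- header_grip (a point): On the header's pivot axis, mid-height of its bar, 89 mm above the bench. Flat-sided iron bar 22 mm wide, 30 mm tall (74 to 104 mm above the bench), reaching 24 mm behind the pivot and ending in a round eye, 36 mm across with a 14 mm bore, centred 55 mm from the pivot towards the point's -x. y runs across the bar, z up; turns with the header.
- header_clamp: Cast-iron base 260 x 90 mm, bolted down; origin on the bench, the middle of the base at x = -10 mm, x along it, z up. Along x: screw axis at +60 mm; header pivot at -60, a 72 mm flange (top 50 mm above the bench); bored collar at -115, 34 mm wide, top 64 mm up. A flat strap 26 mm wide from screw to flange (top 65 to 70 mm up) presses the flange.

How it is judged:
By the outcome, as a careful person would: the job done as asked, in the order asked, and still so for the second after the job is handed in, with the robot touching nothing.
It also fails if it takes over 64 s, if anything falls off the work surface, if the arm or the gripper's body presses on something with over 40 N, if the wrist force passes 120 N, or if a joint passes its speed limit or range.

ROBOT

A 6-joint arm with a two-finger parallel gripper is mounted at the origin on the work surface. World frame = base frame: x ahead of the robot, y to its left, z up, the work surface at z = 0. Lengths are in m, angles in rad, forces in N, time in s.
With the tool pointing down it reaches from about 0.25 to 0.725 m from the base axis. Payload 4 kg.
Tool frame: the origin (TCP) lies midway between the tips of the shut fingers; the grasp point (between the pads) lies 19 mm behind it; z points along the fingers, y is the direction in which the jaws open and shut (so a half turn about z gives the same grasp; the last joint's range is limited). The gripper opens to 85 mm and grips with 20 to 120 N. Pads are 22 mm wide; open, the fingers measure 114 mm over their backs; the gripper's body (76 mm by 85 mm) begins 54 mm behind the grasp point. The pads swing forward as they close: fully open they stand 13 mm farther back than shut.
Start: joints at [1.254, 0.241, 0.005, 1.335, 0, 1.571], TCP at [0.156, 0.475, 0.231] pointing down, gripper open.
Joint ranges: [-2.72, 2.72], [-1.05, 1.87], [-1.09, 1.28], [-1.99, 2.15], [-1.42, 1.44], [-3.14, 3.14]. Speed limits (rad/s): [2.79, 2.79, 3.14, 3.14, 3.14, 3.14].

INTERFACE

Orientations are given as a unit quaternion [x, y, z, w].
In Python, from workcell import monitor, cams, order gives the robot as it stands.
- The arm moves only by the tool send_rows, never from a script. Its argument "moves" is a list of rows, each a list of 4 numbers: the shift along the tool's x, y, z as a fraction of full scale, then the turn about the tool's z as a fraction of full scale. A call has 1 to 20 rows; each row shifts and turns the commanded pose from where the row before left it, along the tool's axes as they then stand; what a row does not reach is not made up. Full scale, the value 1, is 100 cm for a shift and 0.1 rad for a turn. A row lasts 1/10 s, in which the tool goes at most 50 mm and 8.59 degrees, less where a joint would pass 70% of its speed; a pose out of reach is approached as far as the arm can. A call with a number of a shift or a turn outside -1 to 1 is refused whole. A call with a gripper value outside its range is refused whole. "claw" is the gripper's target within -1 to 1 (fully open at 1, half-way at 0, shut at -1), set as the call begins (left out, the last holds). The fingers move at their own pace and stop on an object; the grip force is fixed at half the most. Time passes only in rows, so rows that do not move let the fingers close. It gives the time, the measured TCP pose, the force and the opening at its end, in the units of the state.
- monitor.get_obs(): the state, without advancing time (a new reading comes with each control period).
- cams.camera(name): name is "side" or "top"; returns (picture, depth): 420x560x3 uint8, blue, green, red; 420x560 float32, m along the optical axis (not along the pixel's ray), 0 where there is no reading.
- cams.camera_info(name): a dict with "intrinsics" (3x3 intrinsics, pixels), "distortion" ([k1, k2, p1, p2, k3] as OpenCV has them; the pictures are not rectified), "T" (4x4, takes a point from camera to world coordinates). Camera axes: x right, y up, looking along -z (the intrinsics and any distortion apply to the point x, -y, -z); pixel columns grow to the right and rows downward; lengths in m; the calibration is good to about 2 mm. A picture is of the moment at which its call begins. camera_info takes no time and is no camera call.
- order.job_done(): hands the job in, once; it reports no verdict.
The state is a dict: "clock": time; "joint_pos": joint angles; "joint_vel": joint speeds; "tau": joint torques, N m; "eef_pos": TCP position; "tool_rot": TCP orientation; "ft_force": force on the tool from outside, world axes, zero at the start; "ft_torque": the same for the moment, N m; "grip_width": finger opening in m.
Only numpy, scipy, OpenCV 4.12 (cv2) and the standard library are available. Lean on these libraries where they do the work, as an engineer would, in place of code of your own. Each camera call takes 0.05 s, during which the arm holds its last target.

## Working session

There is one attempt and no reset: what is moved stays moved. The work goes in short steps, Python scripts to look and compute and a tool call to move; the robot and the scene stay as the last step left them, time stands still between calls to the robot, and variables do not carry over. Pictures are saved under pics/ and viewed, and the job is handed in when it is done.

Besides the shell and the picture viewer there is one more tool, called after "Call:" in YAML: its name, and indented under it one key for each argument. send_rows: Moves the arm, as the interface text tells. Its arguments: {"type":"object","properties":{"moves":{"type":"array","items":{"type":"array","items":{"type":"number","minimum":-1,"maximum":1}}},"claw":{"type":"number"}},"required":["moves"]}

```bash
ls; mkdir -p pics; python3 - <<'E'
from workcell import monitor, cams, order
import cv2,numpy as np
o=monitor.get_obs(); print(o)
for n in("side","top"):
    im,d=cams.camera(n); cv2.imwrite(f"pics/{n}0.png",im); np.save(f"pics/{n}0.npy",d); i=cams.camera_info(n); print(i)
E
```

```text
pics
{'clock': 0.0, 'joint_pos': array([ 1.25403149e+00,  2.41399261e-01,  3.75034051e-03,  1.33520019e+00,
       -2.16662582e-05,  1.57081430e+00]), 'joint_vel': array([-0.00092373,  0.00010948, -0.00079312,  0.00119022, -0.00079453,
        0.0009784 ]), 'tau': array([ 1.23883792e-04, -3.72319794e+01,  2.52405506e+01,  1.67767634e-02,
        6.94488358e-05,  1.76928467e-06]), 'eef_pos': array([0.15556024, 0.47453324, 0.23042977]), 'tool_rot': array([ 1.57729857e-01,  9.87481766e-01, -1.01525291e-03, -1.51176606e-04]), 'ft_force': array([ 0.68995548, -0.6572891 ,  0.27649559]), 'ft_torque': array([ 0.01922019, -0.01948818,  0.00114354]), 'grip_width': 0.08523306428822891}
{'intrinsics': array([[436.49906037,   0.        , 277.31641183],
       [  0.        , 436.49906037, 214.72385996],
       [  0.        ,   0.        ,   1.        ]]), 'distortion': array([-0.11983863,  0.        ,  0.        ,  0.        ,  0.        ]), 'T': array([[-0.6846736 ,  0.40613044, -0.60521081,  0.18913444],
       [-0.72881478, -0.38963846,  0.5630372 ,  0.35600247],
       [-0.00714686,  0.82658329,  0.56276904,  0.46367011],
       [ 0.        ,  0.        ,  0.        ,  1.        ]])}
{'intrinsics': array([[420.60529929,   0.        , 284.53473274],
       [  0.        , 420.60529929, 220.74953347],
       [  0.        ,   0.        ,   1.        ]]), 'distortion': array([0.03325407, 0.        , 0.        , 0.        , 0.        ]), 'T': array([[-0.02550339,  0.98537588, -0.1684754 ,  0.46295772],
       [-0.99802589, -0.03477266, -0.05229901, -0.03138353],
       [-0.05739253,  0.16680901,  0.98431745,  0.74179748],
       [ 0.        ,  0.        ,  0.        ,  1.        ]])}
```

View pics/side0.png

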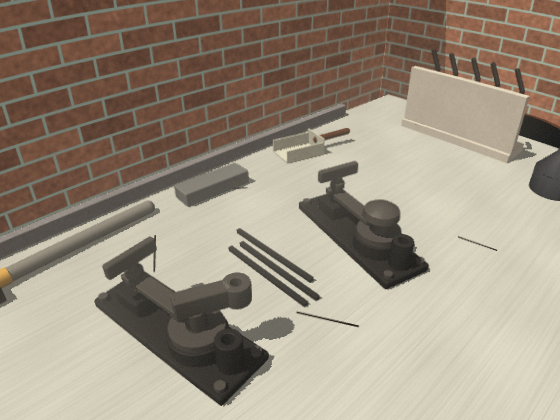

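View pics/top0.png

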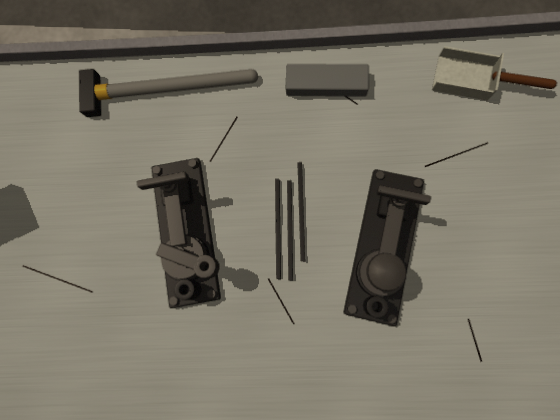

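The header clamp is on the left of the top view: T-handle at about (163,181), eye (204,265), collar (184,289). The stake clamp is on the right, with its dome at (385,272). Next I'll measure the left one from depth and rays.

```bash
cat > h.py <<'E'
import numpy as np,cv2
from workcell import monitor,cams,order
def cloud(n,d):
    i=cams.camera_info(n);h,w=d.shape
    u,v=np.meshgrid(np.arange(w),np.arange(h))
    p=cv2.undistortPoints(np.stack([u,v],-1).reshape(-1,1,2).astype(np.float64),i["intrinsics"],i["distortion"]).reshape(h,w,2)
    z=d.astype(float)
    P=np.stack([p[...,0]*z,-p[...,1]*z,-z],-1)
    return P@i["T"][:3,:3].T+i["T"][:3,3]
def plane(n,uv,zh):
    i=cams.camera_info(n)
    p=cv2.undistortPoints(np.array(uv,float).reshape(-1,1,2),i["intrinsics"],i["distortion"]).reshape(-1,2)
    r=np.c_[p[:,0],-p[:,1],-np.ones(len(p))]@i["T"][:3,:3].T;o=i["T"][:3,3]
    return o+r*((zh-o[2])/r[:,2])[:,None]
E
cat > m.py <<'E'
from h import *
import sys
def rect(xy): 
    (c,s,a)=cv2.minAreaRect((xy*1000).astype(np.float32)); 
    b=cv2.boxPoints((c,s,a)); e=[b[1]-b[0],b[2]-b[1]]; l=max(e,key=np.linalg.norm)
    return np.array(c).round(1),np.array(s).round(1),np.degrees(np.arctan2(l[1],l[0])).round(1)
d=np.load("pics/top0.npy");P=cloud("top",d)
roi=np.zeros(d.shape,bool);roi[145:315,130:230]=1
b=P[330:400,100:300,2];print("bench z",np.median(b))
def comps(lo,hi,minA=30):
    m=(roi&(P[...,2]>lo)&(P[...,2]<hi)).astype(np.uint8)
    n,l,s,c=cv2.connectedComponentsWithStats(m)
    for k in range(1,n):
        if s[k,4]>=minA:
            q=P[l==k]; print(lo,hi,s[k,4],c[k].round(),"zmed",np.median(q[:,2]).round(4),*rect(q[:,:2]),q[:,:2].mean(0).round(4))
comps(.095,.12); comps(.058,.068); comps(.015,.03)
E
python3 m.py
```

```text
bench z -0.0009451695599150822
0.095 0.12 451 [162. 180.] zmed 0.1062 [645.4 196.9] [12.9 80.6] -80.9 [0.6446 0.1955]
0.095 0.12 939 [188. 259.] zmed 0.1029 [515.9 156.4] [95.7 34.9] 73.0 [0.5176 0.153 ]
0.058 0.068 884 [175. 217.] zmed 0.0639 [597.5 189. ] [104.9  26.6] 8.8 [0.5917 0.1872]
0.058 0.068 272 [184. 289.] zmed 0.0627 [474.1 169.7] [32.3 31.7] 32.8 [0.4738 0.1693]
0.015 0.03 818 [194. 202.] zmed 0.016 [617.5 168.5] [180.6  44.2] 10.5 [0.6267 0.1674]
0.015 0.03 114 [160. 170.] zmed 0.0173 [689.  226.4] [19.9 38.1] -81.6 [0.6875 0.23  ]
0.015 0.03 49 [160. 202.] zmed 0.0161 [626.4 229.1] [32.1 11.4] 20.5 [0.6284 0.2295]
0.015 0.03 47 [161. 215.] zmed 0.016 [605.5 226.1] [24.5 14.1] 10.4 [0.6048 0.2273]
0.015 0.03 78 [164. 234.] zmed 0.0157 [572.  221.1] [31.4 15.5] 8.0 [0.5716 0.2211]
0.015 0.03 165 [173. 293.] zmed 0.0167 [474.9 203.4] [60.7 25. ] 15.7 [0.4681 0.2032]
0.015 0.03 290 [205. 290.] zmed 0.0166 [474.  155.6] [41.9 57.3] -83.6 [0.4706 0.1475]
```

```bash
python3 - <<'E'
import cv2
a=cv2.imread("pics/top0.png")[145:315,130:230];cv2.imwrite("pics/c0.png",cv2.convertScaleAbs(cv2.resize(a,None,fx=3.5,fy=3.5,interpolation=2),alpha=2))
E
```

```text
(no output)
```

View pics/c0.png

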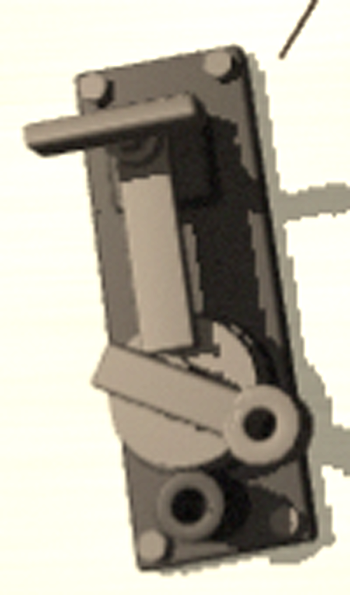

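```bash
python3 - <<'E'
from h import *
print("eye top",plane("top",[[130+259/3.5,145+424/3.5]],.104).round(4))
print("collar top",plane("top",[[130+190/3.5,145+505/3.5]],.064).round(4))
# bar edges: header points, header rows, fit direction using bar only
d=np.load("pics/top0.npy");P=cloud("top",d)
m=np.zeros(d.shape,bool);m[225:290,150:225]=1
m&=(P[...,2]>.095)&(P[...,2]<.12)
q=P[m][:,:2]
e=plane("top",[[130+259/3.5,145+424/3.5]],.104)[0,:2]
b=q[np.linalg.norm(q-e,axis=1)>24]
v=np.linalg.svd(b-b.mean(0))[2][0] if 0 else None
c,s,a=cv2.minAreaRect((b*1000).astype(np.float32));print(c,s,a,cv2.boxPoints((c,s,a)))
c=np.array(c)/1000; w=e-c; print("dir c->eye",np.degrees(np.arctan2(w[1],w[0])),np.linalg.norm(w))
E
python3 - <<'E'
import cv2
a=cv2.imread("pics/side0.png")[225:405,85:285];cv2.imwrite("pics/c1.png",cv2.convertScaleAbs(cv2.resize(a,None,fx=3.3,fy=3.3,interpolation=2),alpha=2))
E
```

```text
eye top [[0.5062 0.1274 0.104 ]]
collar top [[0.4727 0.1691 0.064 ]]
(0.0, 0.0) (0.0, 0.0) 0.0 [[0. 0.]
 [0. 0.]
 [0. 0.]
 [0. 0.]]
dir c->eye 14.130156373333849 0.5219700337758781
```

View pics/c1.png

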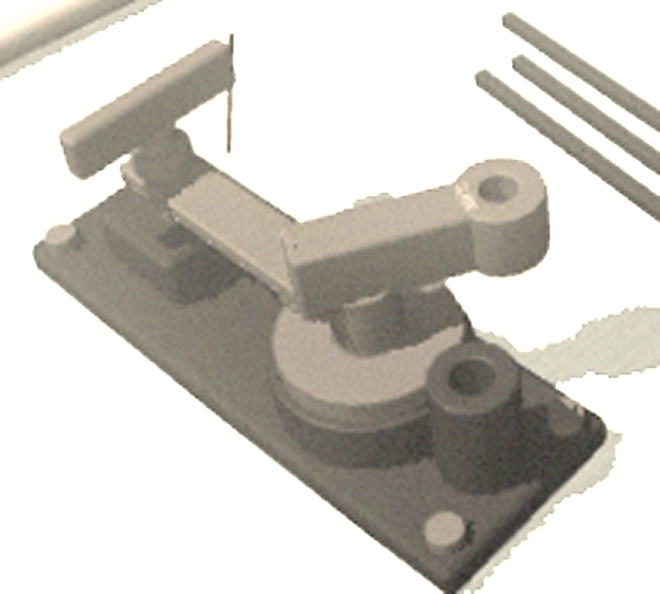

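```bash
python3 - <<'E'
from h import *
d=np.load("pics/top0.npy");P=cloud("top",d)
m=np.zeros(d.shape,bool);m[225:290,150:225]=1
m&=(P[...,2]>.095)&(P[...,2]<.12)
q=P[m][:,:2]; e=np.array([.5062,.1274])
b=np.ascontiguousarray(q[np.linalg.norm(q-e,axis=1)>.024]*1000,dtype=np.float32);print(len(b),b.min(0),b.max(0))
c,s,a=cv2.minAreaRect(b.reshape(-1,1,2));print(c,s,a)
w=e*1000-b.mean(0);print(b.mean(0),np.degrees(np.arctan2(w[1],w[0])),np.linalg.norm(w))
print("side eye",plane("side",[[85+495/3.3,225+188/3.3]],.104).round(4),"collar",plane("side",[[85+470/3.3,225+377/3.3]],.064).round(4))
# side T-handle and header masks
im=np.load("pics/side0.npy");S=cloud("side",im);r=np.zeros(im.shape,bool);r[225:405,85:285]=1
mm=(r&(S[...,2]>.1)&(S[...,2]<.12)).astype(np.uint8);n,l,st,_=cv2.connectedComponentsWithStats(mm)
for k in range(1,n):
    if st[k,4]>60:
        x=np.ascontiguousarray(S[l==k][:,:2]*1000,dtype=np.float32);print(st[k,4],np.median(S[l==k][:,2]),cv2.minAreaRect(x.reshape(-1,1,2)))
E
```

```text
498 [505.9675 143.5899] [546.0335  201.84668]
(526.075927734375, 174.0394287109375) (56.880611419677734, 21.905906677246094) 67.78668212890625
[526.1329  173.86053] -113.22069062815895 50.55591685452908
side eye [[0.5066 0.1309 0.104 ]] collar [[0.4723 0.1731 0.064 ]]
547 0.10650481073770152 ((645.3284301757812, 198.79562377929688), (14.392681121826172, 80.79206085205078), 8.361083030700684)
1215 0.1035063089215455 ((520.4300537109375, 157.59498596191406), (96.05438232421875, 35.95693588256836), 62.986358642578125)
```

Top and side views agree to about 3 mm. Averages:

| Item | Value |
|---|---|
| Screw axis | (0.6454, 0.1975) |
| Pivot | (0.5275, 0.1795) |
| Base direction | 8.8° |
| Header angle | about 58° |
| Screw–collar distance | 174.8 mm (175 expected) |

I'll move above the screw.

Call:
send_rows:
  moves:
    - [-0.0394,-0.0079,0,0]
    - [-0.0394,-0.0079,0,0]
    - [-0.0394,-0.0079,0,0]
    - [-0.0394,-0.0079,0,0]
    - [-0.0394,-0.0079,0,0]
    - [-0.0394,-0.0079,0,0]
    - [-0.0394,-0.0079,0,0]
    - [-0.0394,-0.0079,0,0]
    - [-0.0394,-0.0079,0,0]
    - [-0.0394,-0.0079,0,0]
    - [-0.0394,-0.0079,0,0]
    - [-0.0394,-0.0079,0,0]
    - [-0.0394,-0.0079,0,0]
    - [-0.0394,-0.0079,0,0]
    - [0,0,0,0]
  claw: 1

```text
clock: 1.6
eef_pos: [0.6487, 0.1945, 0.2281]
tool_rot: [0.16, 0.987, -0.001, -0.001]
ft_force: [0.7, -0.3, -0.3]
grip_width: 0.0854
```

Call:
send_rows:
  moves:
    - [0,0,0,1]
    - [0,0,0,1]
    - [0,0,0,1]
    - [0,0,0,1]
    - [0,0,0,1]
    - [0,0,0,1]
    - [0,0,0,1]
    - [0,0,0,1]
    - [0,0,0,1]
    - [0,0,0,1]
    - [0,0,0,1]
    - [0,0,0,0]
    - [0,0,0,0]

```text
clock: 2.9
eef_pos: [0.6449, 0.1985, 0.231]
tool_rot: [0.65, 0.76, -0.0, -0.0]
ft_force: [-0.2, 0.0, -0.6]
grip_width: 0.0854
```

```bash
cat > st.py <<'E'
from h import *
from scipy.spatial.transform import Rotation as R
import sys
o=monitor.get_obs();M=R.from_quat(o["tool_rot"]).as_matrix();p=o["eef_pos"]
print("t",o["clock"],"p",p.round(4),"yang",np.degrees(np.arctan2(M[1,1],M[0,1])).round(2),"zax",M[:,2].round(3),"q",o["joint_pos"].round(3),"F",o["ft_force"].round(1),"T",o["ft_torque"].round(2),"w",o["grip_width"].round(4))
if len(sys.argv)>3:
    t=np.array([float(a) for a in sys.argv[1:4]]);print("tool delta",(M.T@(t-p)).round(4))
E
python3 st.py .6454 .1975 .078
```

```text
Traceback (most recent call last):
  File "st.py", line 5, in <module>
    print("t",o["clock"],"p",p.round(4),"yang",np.degrees(np.arctan2(M[1,1],M[0,1])).round(2),"zax",M[:,2].round(3),"q",o["joint_pos"].round(3),"F",o["ft_force"].round(1),"T",o["ft_torque"].round(2),"w",o["grip_width"].round(4))
                                                                                                                                                                                                           ^^^^^^^^^^^^^^^^^^^^^
AttributeError: 'float' object has no attribute 'round'
```

```bash
sed -i 's/o\["grip_width"\].round(4)/round(float(o["grip_width"]),4)/' st.py; python3 st.py .6454 .1975 .080
```

```text
t 2.9 p [0.6449 0.1985 0.231 ] yang 8.97 zax [-0.001 -0.    -1.   ] q [0.299 0.613 0.571 1.53  0.    1.713] F [-0.2  0.  -0.6] T [-0.02  0.02 -0.01] w 0.0854
tool delta [-0.001   0.0004  0.151 ]
```

Call:
send_rows:
  moves:
    - [-0.001,0.0004,0.02,0]
    - [0,0,0.02,0]
    - [0,0,0.02,0]
    - [0,0,0.02,0]
    - [0,0,0.02,0]
    - [0,0,0.02,0]
    - [0,0,0.015,0]
    - [0,0,0.01,0]
    - [0,0,0.006,0]
    - [0,0,0,0]
    - [0,0,0,0]

```text
clock: 4.0
eef_pos: [0.6465, 0.1975, 0.0811]
tool_rot: [0.65, 0.76, 0.001, 0.0]
ft_force: [0.7, -0.0, 0.9]
grip_width: 0.0859
```

Call:
send_rows:
  moves:
    - [0,0,0,0]
    - [0,0,0,0]
    - [0,0,0,0]
    - [0,0,0,0]
    - [0,0,0,0]
    - [0,0,0,0]
    - [0,0,0,0]
    - [0,0,0,0]
    - [0,0,0,0]
    - [0,0,0,0]
  claw: -1

```text
clock: 5.0
eef_pos: [0.6464, 0.1973, 0.0807]
tool_rot: [0.651, 0.759, 0.0, 0.0]
ft_force: [0.5, -0.0, 3.1]
grip_width: 0.0124
```

```bash
python3 st.py .6454 .1975 .080
```

```text
t 5.0 p [0.6464 0.1973 0.0807] yang 8.82 zax [ 0.001  0.    -1.   ] q [ 0.296  0.678  0.294  1.186 -0.     1.713] F [ 0.5 -0.   3.1] T [-0.08 -0.15 -0.02] w 0.0124
tool delta [ 0.0003 -0.0009  0.0007]
```

The grip reads 12.4 mm with almost no force. Now backing off 0.8 rad counter-clockwise.

Call:
send_rows:
  moves:
    - [0,0,0,-0.5]
    - [0,0,0,-0.5]
    - [0,0,0,-0.5]
    - [0,0,0,-0.5]
    - [0,0,0,-0.5]
    - [0,0,0,-0.5]
    - [0,0,0,-0.5]
    - [0,0,0,-0.5]
    - [0,0,0,-0.5]
    - [0,0,0,-0.5]
    - [0,0,0,-0.5]
    - [0,0,0,-0.5]
    - [0,0,0,-0.5]
    - [0,0,0,-0.5]
    - [0,0,0,-0.5]
    - [0,0,0,-0.5]
    - [0,0,0,0]
    - [0,0,0,0]

```text
clock: 6.8
eef_pos: [0.6472, 0.1978, 0.0807]
tool_rot: [0.304, 0.953, 0.001, 0.001]
ft_force: [4.6, 2.3, 0.7]
grip_width: 0.0128
```

```bash
python3 st.py .6454 .1975 .080
```

```text
t 6.8 p [0.6472 0.1978 0.0807] yang 54.62 zax [ 0.003  0.001 -1.   ] q [0.297 0.679 0.295 1.184 0.    0.914] F [4.6 2.3 0.7] T [ 0.39 -0.99 -0.01] w 0.0128
tool delta [ 0.0013 -0.0013  0.0007]
```

Call:
send_rows:
  moves:
    - [0,0,0,0]
    - [0,0,0,0]
    - [0,0,0,0]
    - [0,0,0,0]
    - [0,0,0,0]
    - [0,0,0,0]
    - [0,0,0,0]
    - [0,0,0,0]
  claw: 1

```text
clock: 7.6
eef_pos: [0.646, 0.1972, 0.0804]
tool_rot: [0.304, 0.953, -0.0, 0.0]
ft_force: [-0.2, -0.5, -0.9]
grip_width: 0.085
```

Call:
send_rows:
  moves:
    - [0,0,-0.02,0]
    - [0,0,-0.02,0]
    - [0,0,-0.02,0]
    - [0,0,-0.02,0]
    - [0,0,-0.02,0]
    - [0,0,0,0]
    - [0,0,0,0]

```text
clock: 8.3
eef_pos: [0.6462, 0.1973, 0.1803]
tool_rot: [0.304, 0.953, 0.0, 0.0]
ft_force: [0.6, 0.2, -1.0]
grip_width: 0.0855
```

```bash
python3 st.py .5275 .1795 .19; python3 - <<'E'
from h import *
for n in("side","top"):
    im,d=cams.camera(n); cv2.imwrite(f"pics/{n}1.png",im); np.save(f"pics/{n}1.npy",d)
E
```

```text
t 8.3 p [0.6462 0.1973 0.1803] yang 54.66 zax [ 0.001  0.    -1.   ] q [0.296 0.623 0.459 1.406 0.    0.913] F [ 0.6  0.2 -1. ] T [-0.01 -0.02  0.01] w 0.0855
tool delta [ 0.0865 -0.0832 -0.0098]
```

View pics/side1.png

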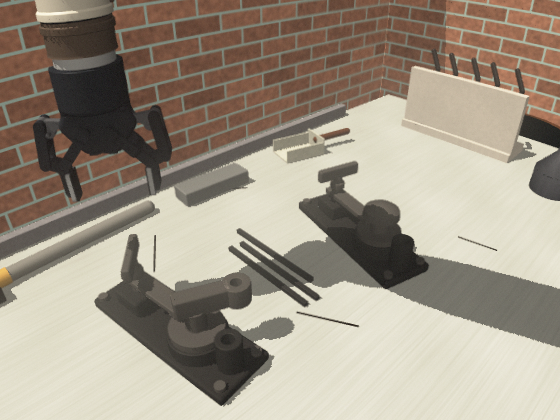

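View pics/top1.png

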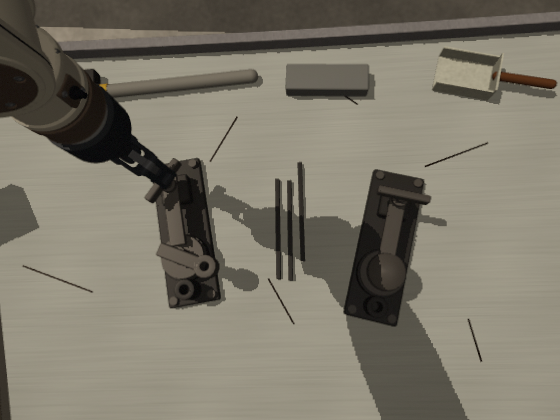

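The side view shows the handle turned, around (131,257), and the header unmoved with its eye at (238,285). I'll measure the handle angle.

```bash
cat > ha.py <<'E'
from h import *
import sys
S=cloud("side",np.load(sys.argv[1]));r=np.zeros(S.shape[:2],bool);r[225:405,85:285]=1
mm=(r&(S[...,2]>.1)&(S[...,2]<.12)).astype(np.uint8);n,l,st,_=cv2.connectedComponentsWithStats(mm)
for k in range(1,n):
    if st[k,4]>60:
        x=np.ascontiguousarray(S[l==k][:,:2]*1000,dtype=np.float32);c,s,a=cv2.minAreaRect(x.reshape(-1,1,2))
        v=cv2.fitLine(x.reshape(-1,1,2),cv2.DIST_L2,0,.01,.01).ravel();print(st[k,4],np.round(c,1),np.round(s,1),round(a,1),"line",np.degrees(np.arctan2(v[1],v[0])).round(1))
E
python3 ha.py pics/side0.npy; python3 ha.py pics/side1.npy
```

```text
547 [645.3 198.8] [14.4 80.8] 8.4 line -81.4
1215 [520.4 157.6] [96.1 36. ] 63.0 line 68.1
416 [645. 199.] [12.3 80.7] 54.8 line -35.9
1214 [520.6 157.4] [96.3 36. ] 62.6 line 68.5
```

The screw turned by about 46° (0.80 rad). Next, go over the pivot with the jaws across the bar: y-angle 54.7° to 157.5°, or -1.795 rad.

Call:
send_rows:
  moves:
    - [0.0144,-0.0139,0,0]
    - [0.0144,-0.0139,0,0]
    - [0.0144,-0.0139,0,0]
    - [0.0144,-0.0139,0,0]
    - [0.0144,-0.0139,0,0]
    - [0.0144,-0.0139,0,0]

```text
clock: 9.0
eef_pos: [0.5255, 0.1787, 0.1786]
tool_rot: [0.304, 0.953, -0.001, -0.001]
ft_force: [-0.3, -0.4, 0.3]
grip_width: 0.085
```

Call:
send_rows:
  moves:
    - [0,0,0,-1]
    - [0,0,0,-1]
    - [0,0,0,-1]
    - [0,0,0,-1]
    - [0,0,0,-1]
    - [0,0,0,-1]
    - [0,0,0,-1]
    - [0,0,0,-1]
    - [0,0,0,-1]
    - [0,0,0,-1]
    - [0,0,0,-1]
    - [0,0,0,-1]
    - [0,0,0,-1]
    - [0,0,0,-1]
    - [0,0,0,-1]
    - [0,0,0,-1]
    - [0,0,0,-1]
    - [0,0,0,-0.95]
    - [0,0,0,0]
    - [0,0,0,0]

```text
clock: 11.0
eef_pos: [0.5267, 0.179, 0.1793]
tool_rot: [-0.555, 0.832, 0.0, -0.001]
ft_force: [-0.6, -1.1, 0.5]
grip_width: 0.0856
```

```bash
python3 st.py .5275 .1792 .076
```

```text
t 11.0 p [0.5267 0.179  0.1793] yang 157.4 zax [-0.002 -0.001 -1.   ] q [ 0.328  0.38   0.062  1.255  0.    -0.849] F [-0.6 -1.1  0.5] T [ 0.01 -0.01  0.03] w 0.0856
tool delta [-0.0006 -0.0008  0.1033]
```

Call:
send_rows:
  moves:
    - [-0.0006,-0.0008,0.02,0]
    - [0,0,0.02,0]
    - [0,0,0.02,0]
    - [0,0,0.02,0]
    - [0,0,0.015,0]
    - [0,0,0.008,0]
    - [0,0,0,0]
    - [0,0,0,0]

```text
clock: 11.8
eef_pos: [0.5286, 0.1795, 0.0777]
tool_rot: [-0.555, 0.832, -0.0, 0.0]
ft_force: [0.9, -0.7, -0.1]
grip_width: 0.0853
```

Call:
send_rows:
  moves:
    - [0,0,0,0]
    - [0,0,0,0]
    - [0,0,0,0]
    - [0,0,0,0]
    - [0,0,0,0]
    - [0,0,0,0]
    - [0,0,0,0]
    - [0,0,0,0]
    - [0,0,0,0]
    - [0,0,0,0]
  claw: -1

```text
clock: 12.8
eef_pos: [0.5274, 0.18, 0.0781]
tool_rot: [-0.556, 0.831, 0.001, -0.0]
ft_force: [-4.3, 1.7, 6.2]
grip_width: 0.0212
```

```bash
python3 st.py .5275 .1792 .076
```

```text
t 12.8 p [0.5274 0.18   0.0781] yang 157.53 zax [-0.001  0.001 -1.   ] q [ 3.280e-01  4.630e-01 -9.100e-02  1.018e+00  1.000e-03 -8.500e-01] F [-4.3  1.7  6.2] T [ 0.19  0.69 -0.05] w 0.0212
tool delta [ 0.0007 -0.0004  0.0021]
```

Gripped at 21 mm with about 5 N of side force. I'll centre it by 1.2 mm, then turn clockwise 58.7° (1.025 rad).

Call:
send_rows:
  moves:
    - [0,0.0012,0,0]
    - [0,0,0,0.6]
    - [0,0,0,0.6]
    - [0,0,0,0.6]
    - [0,0,0,0.6]
    - [0,0,0,0.6]
    - [0,0,0,0.6]
    - [0,0,0,0.6]
    - [0,0,0,0.6]
    - [0,0,0,0.6]
    - [0,0,0,0.6]
    - [0,0,0,0.6]
    - [0,0,0,0.6]
    - [0,0,0,0.6]
    - [0,0,0,0.6]
    - [0,0,0,0.6]
    - [0,0,0,0.6]
    - [0,0,0,0.6]
    - [0,0,0,0]
    - [0,0,0,0]

```text
clock: 14.8
eef_pos: [0.5271, 0.1804, 0.0781]
tool_rot: [-0.079, 0.997, 0.0, 0.0]
ft_force: [-2.5, 0.4, 4.9]
grip_width: 0.0207
```

```bash
python3 st.py .5275 .1792 .076; python3 - <<'E'
from h import *
for n in("side","top"):
    im,d=cams.camera(n); cv2.imwrite(f"pics/{n}2.png",im); np.save(f"pics/{n}2.npy",d)
    if n=="side":cv2.imwrite("pics/c2.png",cv2.convertScaleAbs(cv2.resize(im[225:405,85:285],None,fx=3.3,fy=3.3,interpolation=2),alpha=2))
E
```

```text
t 14.8 p [0.5271 0.1804 0.0781] yang 99.07 zax [ 0.     0.001 -1.   ] q [ 3.290e-01  4.620e-01 -9.300e-02  1.015e+00  1.000e-03  1.710e-01] F [-2.5  0.4  4.9] T [ 0.04  0.46 -0.09] w 0.0207
tool delta [-0.0002 -0.0012  0.0021]
```

View pics/c2.png

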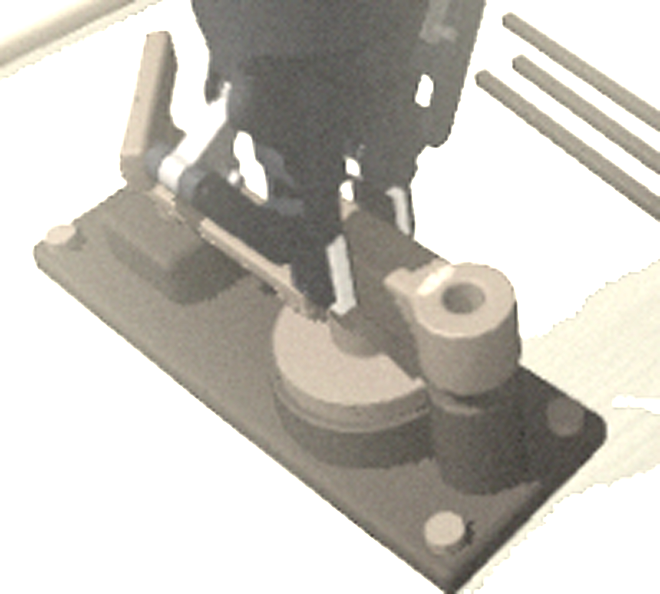

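View pics/top2.png

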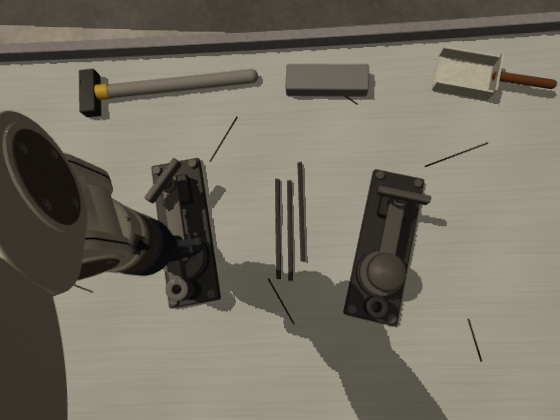

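```bash
cat > eye.py <<'E'
from h import *
import sys
k=sys.argv[1]
for n in("side","top"):
    P=cloud(n,np.load(f"pics/{n}{k}.npy"));P0=cloud(n,np.load(f"pics/{n}0.npy"))
    def ctr(P,g,zlo,zhi,rm,pick=None):
        m=(P[...,2]>zlo)&(P[...,2]<zhi)&(np.hypot(P[...,0]-g[0],P[...,1]-g[1])<rm)
        return P[m][:,:2]
    g=np.array([.4727,.171])
    # circle fits: outer edge by convex hull, keep half away from bar
    from scipy.optimize import least_squares
    for nm,PP,zl,zh,r in(("collar",P0,.058,.068,.017),("eye",P,.098,.11,.018)):
        q=ctr(PP,g,zl,zh,.03)
        h=cv2.convexHull(np.ascontiguousarray(q*1000,dtype=np.float32).reshape(-1,1,2))[:,0]/1000
        if nm=="eye":h=h[(h-g)@np.array([.988,.153])<.005]
        s=least_squares(lambda x:np.hypot(h[:,0]-x[0],h[:,1]-x[1])-x[2],[*g,r]).x;s2=least_squares(lambda x:np.hypot(h[:,0]-x[0],h[:,1]-x[1])-r,g).x;print(n,nm,len(q),(s*1000).round(1),"fixed r",(s2*1000).round(1))
E
python3 eye.py 2
python3 - <<'E'
import cv2
for k in(0,2):
    a=cv2.imread(f"pics/top{k}.png")[225:315,140:230];cv2.imwrite(f"pics/d{k}.png",cv2.convertScaleAbs(cv2.resize(a,None,fx=6,fy=6,interpolation=2),alpha=2.5))
E
```

```text
side collar 491 [472.8 172.5  16.6] fixed r [472.9 172.4]
side eye 787 [472.3 172.4  17.4] fixed r [473.1 172.3]
top collar 272 [473.9 169.6  16.4] fixed r [474.2 169.6]
top eye 504 [472.3 169.4  17.2] fixed r [473.4 169.6]
```

View pics/d2.png

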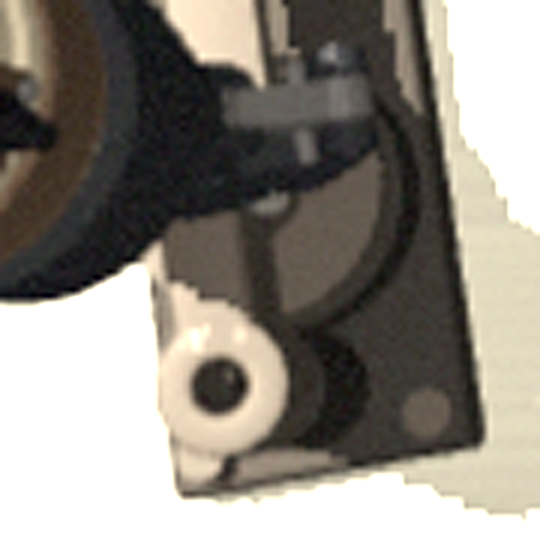

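View pics/d0.png

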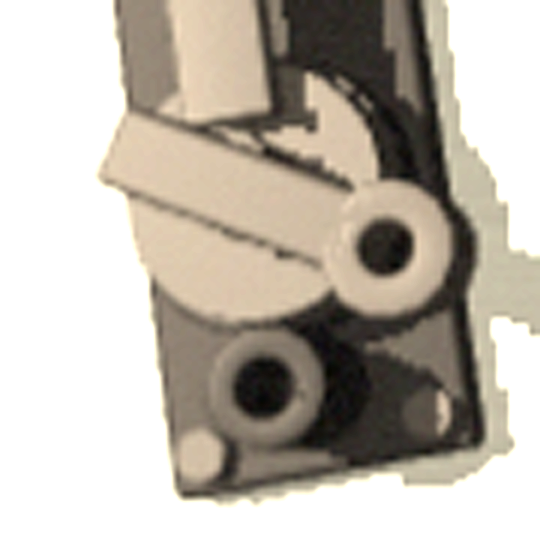

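Side and top both put the eye within about 0.3 mm of the collar sideways. I'll check this against the bores (eye at crop (219,384), collar at crop (266,384)), then release.

```bash
python3 - <<'E'
from h import *
print(plane("top",[[140+219/6,225+384/6]],.104).round(4),plane("top",[[140+266/6,225+384/6]],.064).round(4))
print(plane("side",[[85+466/3.3,225+298/3.3]],.104).round(4),plane("side",[[85+470/3.3,225+377/3.3]],.064).round(4))
E
```

```text
[[0.4729 0.1692 0.104 ]] [[0.4732 0.1691 0.064 ]]
[[0.4714 0.1716 0.104 ]] [[0.4723 0.1731 0.064 ]]
```

Call:
send_rows:
  moves:
    - [0,0,0,0]
    - [0,0,0,0]
    - [0,0,0,0]
    - [0,0,0,0]
    - [0,0,0,0]
    - [0,0,0,0]
    - [0,0,0,0]
    - [0,0,0,0]
  claw: 1

```text
clock: 15.7
eef_pos: [0.5272, 0.1799, 0.0773]
tool_rot: [-0.079, 0.997, -0.0, 0.0]
ft_force: [-0.7, 0.2, -0.6]
grip_width: 0.0853
```

Call:
send_rows:
  moves:
    - [0,0,-0.02,0]
    - [0,0,-0.02,0]
    - [0,0,-0.02,0]
    - [0,0,-0.02,0]
    - [0,0,-0.02,0]
    - [0,0,0,0]
    - [0,0,0,0]

```text
clock: 16.4
eef_pos: [0.5273, 0.18, 0.1774]
tool_rot: [-0.079, 0.997, 0.0, 0.0]
ft_force: [-0.6, -1.1, -0.5]
grip_width: 0.0852
```

```bash
python3 st.py .646 .1973 .18; python3 - <<'E'
from h import *
for n in("side","top"):
    im,d=cams.camera(n); cv2.imwrite(f"pics/{n}3.png",im); np.save(f"pics/{n}3.npy",d)
E
python3 eye.py 3; python3 ha.py pics/side3.npy
```

```text
t 16.4 p [0.5273 0.18   0.1774] yang 99.06 zax [ 0.001  0.    -1.   ] q [ 0.329  0.38   0.058  1.247 -0.     0.171] F [-0.6 -1.1 -0.5] T [-0.03 -0.02  0.01] w 0.0852
tool delta [-0.12   -0.0016 -0.0025]
side collar 491 [472.8 172.5  16.6] fixed r [472.9 172.4]
side eye 791 [472.6 172.5  17.5] fixed r [473.3 172.4]
top collar 272 [473.9 169.6  16.4] fixed r [474.2 169.6]
top eye 505 [472.7 169.4  17.7] fixed r [473.1 169.5]
297 [640.6 202.3] [12.  69.6] 54.0 line -32.8
1262 [503.2 174.6] [95.5 34.7] 4.0 line 9.1
```

The header stayed put: line 9.1° against base 8.8°, and eye–collar offset about 0.1 mm sideways. Back to the T-handle.

Call:
send_rows:
  moves:
    - [-0.02,-0.0003,0,0]
    - [-0.02,-0.0003,0,0]
    - [-0.02,-0.0003,0,0]
    - [-0.02,-0.0003,0,0]
    - [-0.02,-0.0002,0,0]
    - [-0.02,-0.0002,0,0]
    - [0,0,0,0.8]
    - [0,0,0,0.8]
    - [0,0,0,0.8]
    - [0,0,0,0.8]
    - [0,0,0,0.8]
    - [0,0,0,0.8]
    - [0,0,0,0.8]
    - [0,0,0,0.8]
    - [0,0,0,0.8]
    - [0,0,0,0.55]
    - [0,0,0,0]
    - [0,0,0,0]

```text
clock: 18.3
eef_pos: [0.6454, 0.1971, 0.176]
tool_rot: [0.303, 0.953, -0.001, -0.001]
ft_force: [0.0, 0.5, -0.1]
grip_width: 0.0857
```

```bash
python3 st.py .646 .1973 .08
```

```text
t 18.3 p [0.6454 0.1971 0.176 ] yang 54.72 zax [-0.002 -0.001 -1.   ] q [ 0.296  0.625  0.452  1.399 -0.     0.912] F [ 0.   0.5 -0.1] T [-0.05 -0.03 -0.03] w 0.0857
tool delta [-0.0005  0.0007  0.096 ]
```

Call:
send_rows:
  moves:
    - [0,0.0003,0.02,0]
    - [0,0,0.02,0]
    - [0,0,0.02,0]
    - [0,0,0.02,0]
    - [0,0,0.01,0]
    - [0,0,0.006,0]
    - [0,0,0,0]
    - [0,0,0,0]

```text
clock: 19.1
eef_pos: [0.6467, 0.1977, 0.0822]
tool_rot: [0.303, 0.953, 0.0, 0.001]
ft_force: [-0.8, -0.6, -0.3]
grip_width: 0.0854
```

Call:
send_rows:
  moves:
    - [0,0,0,0]
    - [0,0,0,0]
    - [0,0,0,0]
    - [0,0,0,0]
    - [0,0,0,0]
    - [0,0,0,0]
    - [0,0,0,0]
    - [0,0,0,0]
    - [0,0,0,0]
    - [0,0,0,0]
  claw: -1

```text
clock: 20.1
eef_pos: [0.6467, 0.1982, 0.0818]
tool_rot: [0.303, 0.953, 0.001, 0.001]
ft_force: [2.1, 3.4, 1.7]
grip_width: 0.0124
```

Call:
send_rows:
  moves:
    - [0,0,0,0.5]
    - [0,0,0,0.5]
    - [0,0,0,0.5]
    - [0,0,0,0.5]
    - [0,0,0,0.5]
    - [0,0,0,0.5]
    - [0,0,0,0.5]
    - [0,0,0,0.5]
    - [0,0,0,0.5]
    - [0,0,0,0.5]
    - [0,0,0,0.5]
    - [0,0,0,0.5]
    - [0,0,0,0.5]
    - [0,0,0,0.5]
    - [0,0,0,0.5]
    - [0,0,0,0.5]
    - [0,0,0,0]
    - [0,0,0,0]

```text
clock: 21.9
eef_pos: [0.6463, 0.198, 0.0818]
tool_rot: [0.65, 0.76, 0.001, -0.0]
ft_force: [1.0, 4.3, 3.7]
grip_width: 0.0126
```

```bash
python3 st.py .646 .1973 .08
```

```text
t 21.9 p [0.6463 0.198  0.0818] yang 8.9 zax [ 0.001  0.001 -1.   ] q [2.970e-01 6.780e-01 2.960e-01 1.188e+00 1.000e-03 1.712e+00] F [1.  4.3 3.7] T [ 0.87 -0.18 -0.01] w 0.0126
tool delta [-0.0006 -0.0004  0.0018]
```

Back at the original angle. Now I'll turn past it in small steps, watching the torque.

Call:
send_rows:
  moves:
    - [0,0,0,0.3]
    - [0,0,0,0.3]
    - [0,0,0,0.3]
    - [0,0,0,0]
    - [0,0,0,0]

```text
clock: 22.4
eef_pos: [0.6463, 0.1979, 0.0818]
tool_rot: [0.684, 0.73, 0.0, 0.0]
ft_force: [1.7, 4.7, 5.0]
grip_width: 0.0124
```

```bash
python3 st.py
```

```text
t 22.4 p [0.6463 0.1979 0.0818] yang 3.7 zax [ 0.001  0.001 -1.   ] q [0.297 0.678 0.296 1.188 0.    1.803] F [1.7 4.7 5. ] T [ 0.94 -0.1   0.73] w 0.0124
```

Call:
send_rows:
  moves:
    - [0,0,0,0.3]
    - [0,0,0,0.3]
    - [0,0,0,0]
    - [0,0,0,0]
    - [0,0,0,0]

```text
clock: 22.9
eef_pos: [0.6463, 0.1974, 0.0818]
tool_rot: [0.705, 0.709, 0.0, 0.001]
ft_force: [1.2, 3.1, 5.5]
grip_width: 0.0123
```

```bash
python3 st.py
```

```text
t 22.9 p [0.6463 0.1974 0.0818] yang 0.37 zax [ 0.001 -0.001 -1.   ] q [ 2.970e-01  6.780e-01  2.960e-01  1.189e+00 -1.000e-03  1.861e+00] F [1.2 3.1 5.5] T [ 0.55 -0.07  1.43] w 0.0123
```

The torque climbs to 1.43 Nm, far above the 0.1–0.3 turning torque, so the screw is on its stop. Let go, lift, and look.

Call:
send_rows:
  moves:
    - [0,0,0,0]
    - [0,0,0,0]
    - [0,0,0,0]
    - [0,0,0,0]
    - [0,0,0,0]
    - [0,0,0,0]
    - [0,0,0,0]
    - [0,0,0,0]
  claw: 1

```text
clock: 23.7
eef_pos: [0.6461, 0.1975, 0.0813]
tool_rot: [0.706, 0.709, -0.0, 0.0]
ft_force: [0.2, -0.5, 1.1]
grip_width: 0.0853
```

Call:
send_rows:
  moves:
    - [0,0,-0.02,0]
    - [0,0,-0.02,0]
    - [0,0,-0.02,0]
    - [0,0,-0.02,0]
    - [0,0,-0.02,0]
    - [0,0,-0.02,0]
    - [0,0,-0.02,0]
    - [0,0,0,0]
    - [0,0,0,0]

```text
clock: 24.6
eef_pos: [0.6462, 0.1975, 0.2213]
tool_rot: [0.706, 0.709, 0.0, 0.0]
ft_force: [-0.1, 0.3, -0.6]
grip_width: 0.0858
```

```bash
python3 st.py; python3 - <<'E'
from h import *
for n in("side","top"):
    im,d=cams.camera(n); cv2.imwrite(f"pics/{n}4.png",im); np.save(f"pics/{n}4.npy",d)
E
python3 eye.py 4; python3 ha.py pics/side4.npy
```

```text
t 24.6 p [0.6462 0.1975 0.2213] yang 0.23 zax [ 0.001  0.    -1.   ] q [ 0.297  0.614  0.549  1.505 -0.     1.863] F [-0.1  0.3 -0.6] T [-0.04 -0.02  0.02] w 0.0858
side collar 491 [472.8 172.5  16.6] fixed r [472.9 172.4]
side eye 791 [472.3 172.5  17.4] fixed r [473.1 172.5]
top collar 272 [473.9 169.6  16.4] fixed r [474.2 169.6]
top eye 501 [472.4 169.6  17.3] fixed r [473.2 169.8]
533 [645.2 198.9] [14.5 79.7] 8.4 line -81.5
1268 [502.6 177.3] [95.7 34.6] 8.5 line 9.1
```

View pics/side4.png

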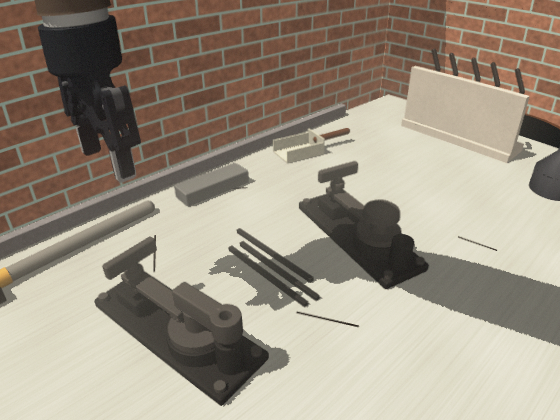

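The side view shows the eye over the collar at about (228,318), the T-handle back at its starting angle around (130,257), and the gripper clear. Handing in.

```bash
python3 -c "
from workcell import order
print(order.job_done())"
```

```text
the job is handed in; nothing more can be done
None
```

The header's eye now sits over the bored collar, the clamp is screwed tight again, and the job is handed in at about 25 s of the 64 s allowed.

- **Backing off:** I turned the T-handle 0.80 rad counter-clockwise, which the side camera measured as about 46°. The header did not move while I did this.
- **Swinging the header:** I gripped it at the pivot and turned it about 58° clockwise. After tightening, both cameras put the eye within about 0.2 mm of the collar sideways. Along the base they differ by 1 mm or less, using fits at the known radii. The header's line reads 9.1° against 8.8° for the base.
- **Tightening:** I turned the handle 0.15 rad past its starting angle. The torque rose to 1.4 Nm, far above the 0.1–0.3 Nm the screw turns with, so it is on its stop. After release the handle reads -81.5°, against -81.4° at the start.
- **At hand-in:** The gripper was open and clear, about 0.22 m above the bench. The highest wrist force I read was about 8 N.

**Disagreements:** The two cameras differ by 2–3 mm in absolute y, so I compared eye and collar within each camera. With the gripper still on the header, hand-picked bore centres in the side view differed by about 1.7 mm. The top view's bore centres, and the edge fits from both cameras, did not show that offset.

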